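# Unstack the marked boards for finishing

## Task

Take the stack of boards apart from the top down, one board at a time, and lay each board with painted ends flat, centred and lengthwise on the finishing stand of its colour; then lower the plain board at the bottom gently onto the offcut pile, centred and lengthwise, feeling for contact because the pile's height varies. Set the boards down rather than dropping them, and leave the glue bottle and the pencil tin where they stand.

Things in the scene. Friction and masses are not known exactly. Their poses are not given: they have to be found in the camera images.
- red_board: dark walnut board with its two ends (18 mm) painted red, 100 x 50 x 22 mm (its own x, y, z). Origin at the centre of its underside; x along its length, z up. Lies on top of the stack.
- blue_board: light maple board with its two ends (18 mm) painted blue, 140 x 50 x 22 mm (its own x, y, z). Origin at the centre of its underside; x along its length, z up. Lies second from the top of the stack.
- yellow_board: mid-brown oak board with its two ends (18 mm) painted yellow, 180 x 50 x 22 mm (its own x, y, z). Origin at the centre of its underside; x along its length, z up. Lies third from the top of the stack.
- plain_board: light, unpainted board, 220 x 50 x 22 mm (its own x, y, z). Origin at the centre of its underside; x along its length, z up. Lies on the bench at the bottom of the stack. The boards above are laid one on another lengthwise along it, a few mm and up to about 0.05 rad askew each, so that every board's ends show.
- red_stand: fixed red stand: a red base plate 150 x 90 x 6 mm (x, y, z) carrying two red cross bars along y, each 18 mm wide and 80 mm long, at x = -30 and +30 mm. A board lies flat across both bars, its length along the stand's x. Bar tops are 20 mm above the origin, which is the centre of the underside, on the bench.
- blue_stand: fixed blue stand: a blue base plate 150 x 90 x 6 mm (x, y, z) carrying two blue cross bars along y, each 18 mm wide and 80 mm long, at x = -30 and +30 mm. A board lies flat across both bars, its length along the stand's x. Bar tops are 20 mm above the origin, which is the centre of the underside, on the bench.
- yellow_stand: fixed yellow stand: a yellow base plate 150 x 90 x 6 mm (x, y, z) carrying two yellow cross bars along y, each 18 mm wide and 80 mm long, at x = -30 and +30 mm. A board lies flat across both bars, its length along the stand's x. Bar tops are 20 mm above the origin, which is the centre of the underside, on the bench.
- offcut_pile: fixed, firm pile of unpainted plywood and wood offcuts; its flat, level top sheet is 200 x 74 mm (x, y). The pile is 50 to 84 mm high above the bench, differently each time. The origin is 84 mm straight below the centre of the top sheet (for low piles that is below the bench top). The plain board lies on it lengthwise along its x.
- glue_bottle: white glue bottle with a green label and orange cap, 54 mm across, 150 mm tall, loose, standing near the far side of the bench; not to be moved. Origin at the centre of its underside.
- pencil_tin: aluminium tin with three pencils and brushes sticking up, 66 mm across, 150 mm tall in all, loose, standing near the far side; not to be moved. Origin at the centre of its underside.
There are look-alikes about, which are no part of the job. Leave any purple look-alike of the blue_board alone. What is shaped like the red_stand but turquoise is not meant.

How it is judged:
On the way, in this order (a step that is already met when the one before it is completed fails the run):
1. the red board lies released on the red stand (horizontal distance between red_board and red_stand below 0.015 m and z of red_board in the frame of red_stand between 0.016 and 0.024 m and angle between the x axis of red_board and the x axis of red_stand, either way round below 0.2 rad and angle between red_board's own z axis and vertical below 0.08 rad and contact force between the fingers and red_board below 0.05 N and linear speed of red_board below 0.02 m/s), for 0.2 s.
2. the blue board lies released on the blue stand (horizontal distance between blue_board and blue_stand below 0.015 m and z of blue_board in the frame of blue_stand between 0.016 and 0.024 m and angle between the x axis of blue_board and the x axis of blue_stand, either way round below 0.2 rad and angle between blue_board's own z axis and vertical below 0.08 rad and contact force between the fingers and blue_board below 0.05 N and linear speed of blue_board below 0.02 m/s), for 0.2 s.
3. the yellow board lies released on the yellow stand (horizontal distance between yellow_board and yellow_stand below 0.015 m and z of yellow_board in the frame of yellow_stand between 0.016 and 0.024 m and angle between the x axis of yellow_board and the x axis of yellow_stand, either way round below 0.2 rad and angle between yellow_board's own z axis and vertical below 0.08 rad and contact force between the fingers and yellow_board below 0.05 N and linear speed of yellow_board below 0.02 m/s), for 0.2 s.
4. the plain board lies released on the offcut pile (horizontal distance between plain_board and offcut_pile below 0.015 m and z of plain_board in the frame of offcut_pile between 0.08 and 0.088 m and angle between the x axis of plain_board and the x axis of offcut_pile, either way round below 0.2 rad and angle between plain_board's own z axis and vertical below 0.08 rad and contact force between the fingers and plain_board below 0.05 N and linear speed of plain_board below 0.02 m/s), for 0.2 s.
At the end, for the whole second after the job is handed in: Each painted board on its colour's stand, the plain board on the pile: centres within 15 mm horizontally, undersides within 4 mm of the support's top, level within 0.08 rad, lengthwise within 0.2 rad (either way round), released, at rest (under 0.02 m/s) (all of step 1 and all of step 2 and all of step 3 and all of step 4); the robot touches nothing.
It fails at once if the glue bottle is knocked or shifted (distance of glue_bottle from where it was at the start of the episode above 0.02 m or angle between glue_bottle's own z axis and vertical above 0.3 rad).
It fails at once if the pencil tin is knocked or shifted (distance of pencil_tin from where it was at the start of the episode above 0.02 m or angle between pencil_tin's own z axis and vertical above 0.3 rad).
It fails at once if a board is dropped or thrown (faster than 0.6 m/s with no finger on it) ((linear speed of red_board above 0.6 m/s and contact force between the fingers and red_board below 0.01 N) or (linear speed of blue_board above 0.6 m/s and contact force between the fingers and blue_board below 0.01 N) or (linear speed of yellow_board above 0.6 m/s and contact force between the fingers and yellow_board below 0.01 N) or (linear speed of plain_board above 0.6 m/s and contact force between the fingers and plain_board below 0.01 N)).
It fails at once if the plain board is pressed onto the pile with more than 60 N (contact force between plain_board and offcut_pile above 60 N).
It also fails if it takes over 118 s, if anything falls off the work surface, if the arm or the gripper's body presses on something with over 40 N, if the wrist force passes 120 N, or if a joint passes its speed limit or range.

## Robot

A 7-joint arm with a two-finger parallel gripper is mounted at the origin on the work surface. World frame = base frame: x ahead of the robot, y to its left, z up, the work surface at z = 0. Lengths are in m, angles in rad, forces in N, time in s.
With the tool pointing down it reaches from about 0.425 to 0.95 m from the base axis. Payload 4.7 kg.
Tool frame: the origin (TCP) lies between the finger pads; the fingertips stand 19 mm ahead of it and the grasp point (between the pads) is the TCP; z points along the fingers, y is the direction in which the jaws open and shut (so a half turn about z gives the same grasp; the last joint's range is limited). The gripper opens to 87 mm and grips with 3 to 60 N. Pads are 19 mm wide; open, the fingers measure 117 mm over their backs; the gripper's body (75 mm by 190 mm) begins 51 mm behind the grasp point.
Start: joints at [1.316, 0.469, -0.049, 1.532, 0.024, 1.141, -0.082], TCP at [0.151, -0.658, 0.242] pointing down, gripper open.
Joint ranges: [-2.59, 2.59], [-0.33, 1.99], [-1.39, 1.29], [0.1, 2.45], [-1.04, 4.18], [0.21, 1.99], [-2.66, 2.66]. Speed limits (rad/s): [2.57, 2.57, 3.14, 3.14, 3.14, 3.14, 3.14].

## Interface

Orientations are given as a rotation vector (axis times angle).
In Python, from rig import r gives the robot as it stands.
- The arm moves only by the tool arm_command, never from a script. Its argument "moves" is a list of rows, each a list of 2 entries, a list of its own where there are three numbers: the shift along the world's x, y, z in m, then the turn about the world's z in rad. In form: [[[tx, ty, tz], yaw], ...]. A call has 1 to 5 rows; each row is the pose to reach, as a shift and turn from the pose measured when the call began; what a row does not reach only later rows make up. A row lasts 1/10 s, in which the tool goes at most 50 mm and 8.59 degrees, less where a joint would pass 70% of its speed; a pose out of reach is approached as far as the arm can. A call with a gripper value outside its range is refused whole. "grip" is the finger opening in m, from 0 to 0.087, set as the call begins (left out, the last holds). The fingers move at their own pace and stop on an object; "newtons" is the grip in N (left out, the last holds). Time passes only in rows, so rows that repeat a pose let the fingers close. It gives the time, the measured TCP pose, the force and the opening at its end, in the units of the state.
- r.sense(): the state, without advancing time (a new reading comes with each control period).
- r.read_camera(name): name is "scene" or "top" or "wrist"; returns a dict with "pixels" (420x560x3 uint8, red, green, blue), "depth" (420x560 float32, m along the optical axis (not along the pixel's ray), 0 where there is no reading), "fx", "fy", "cx", "cy" (pixels), "dist_coeffs" ([k1, k2, p1, p2, k3] as OpenCV has them; the pictures are not rectified), "R" (3x3) and "t" (3): a world point X has camera coordinates R X + t. Camera axes: x right, y down, z forward; pixel columns grow to the right and rows downward; lengths in m; the calibration is good to about 2 mm. A picture is of the moment at which its call begins.
- r.close_job(): hands the job in, once; it reports no verdict.
The state is a dict: "t": time; "q": joint angles; "qvel": joint speeds; "joint_torque": joint torques, N m; "ee_pos": TCP position; "eef_rot": TCP orientation; "force": force on the tool from outside, world axes, zero at the start; "torque": the same for the moment, N m; "finger_gap": finger opening in m.
Only numpy, scipy, OpenCV 4.12 (cv2) and the standard library are available. Lean on these libraries where they do the work, as an engineer would, in place of code of your own. Each camera call takes 0.05 s, during which the arm holds its last target.

## Working session

There is one attempt and no reset: what is moved stays moved. The work goes in short steps, Python scripts to look and compute and a tool call to move; the robot and the scene stay as the last step left them, time stands still between calls to the robot, and variables do not carry over. Pictures are saved under pics/ and viewed, and the job is handed in when it is done.

Besides the shell and the picture viewer there is one more tool, called by a JSON object that holds its "fn" and its "kwargs". arm_command: Moves the arm, as the interface text tells. Its arguments: {"type":"object","properties":{"moves":{"type":"array","items":{"type":"array"}},"grip":{"type":"number"},"newtons":{"type":"number"}},"required":["moves"]}

```bash
mkdir -p pics; ls; python3 - <<'E'
from rig import r
import cv2,pickle
print(r.sense())
for n in ["scene","top","wrist"]:
    c=r.read_camera(n); pickle.dump(c,open(f"{n}0.pkl","wb"))
    cv2.imwrite(f"pics/{n}0.png",c["pixels"][:,:,::-1])
    print(n,c["fx"],c["cx"],c["cy"],c["dist_coeffs"],c["R"],c["t"],c["depth"].mean())
E
```

```text
pics
{'t': 0.0, 'q': array([ 1.31607831,  0.46945635, -0.04861239,  1.53371188,  0.02412159,
        1.14101157, -0.0822885 ]), 'qvel': array([-4.46649752e-04, -5.48968127e-04,  8.62463175e-04,  3.50323888e-04,
        1.43863690e-05,  1.34013550e-04, -1.64989907e-04]), 'joint_torque': array([-4.38220577e-04, -5.07977843e+01, -8.06168583e-02, -2.36153018e+01,
       -6.12201076e-02,  3.78665782e-02,  1.83713951e-04]), 'ee_pos': array([ 0.15102049, -0.65729619,  0.24048182]), 'eef_rot': array([-3.11961301e+00, -3.53844499e-01,  4.88525018e-04]), 'force': array([0.1526601 , 0.48565577, 0.20967515]), 'torque': array([ 0.05080249,  0.00152939, -0.01870587]), 'finger_gap': 0.0870368252636872}
scene 523.5019150706285 280.77611435274673 218.35133726720963 [-0.10439043  0.          0.          0.          0.        ] [[ 0.71088782  0.70328273  0.00564926]
 [ 0.52324018 -0.52349686 -0.67243643]
 [-0.46995555  0.48098279 -0.74013332]] [-0.35610275 -0.23494135  1.6926825 ] 1.8013076
top 396.42615549476454 272.998172934562 209.15426308502623 [-0.05067419  0.          0.          0.          0.        ] [[ 0.06657307 -0.99777285  0.00416651]
 [-0.97476642 -0.06592862 -0.21326941]
 [ 0.21306912  0.01013663 -0.97698454]] [-0.05105805  0.51796941  1.14054229] 1.4144067
wrist 329.6243816106815 280.0069550973391 212.01636473435175 [0.00392248 0.         0.         0.         0.        ] [[ 0.22308565 -0.97479648 -0.00215057]
 [-0.94426812 -0.21664589  0.24783519]
 [-0.24205478 -0.05325776 -0.96879982]] [-0.67383016 -0.03065943  0.38913651] 0.32957563
```

View pics/scene0.png

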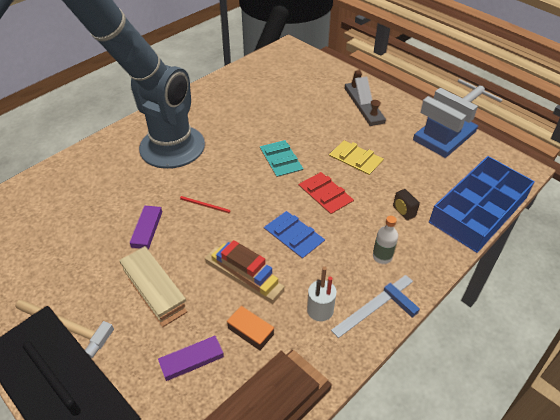

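View pics/top0.png

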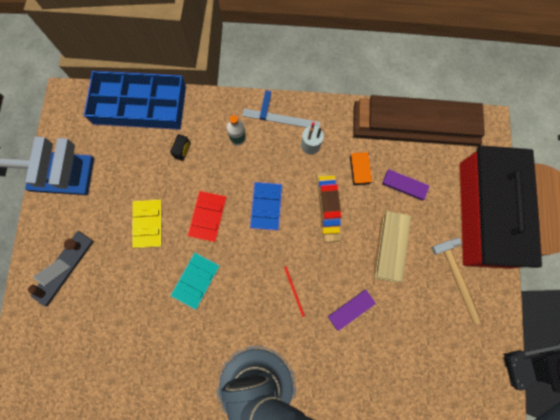

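View pics/wrist0.png

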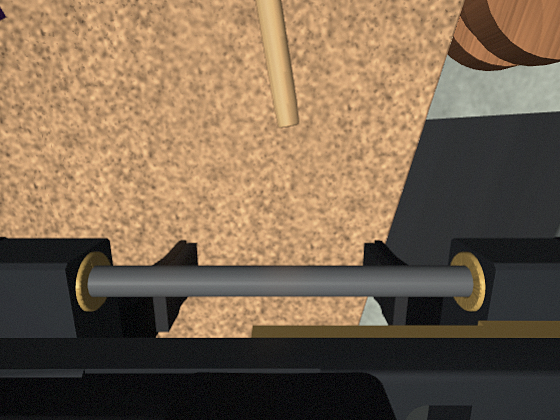

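The top picture shows the stack near (330,207), the yellow, red and blue stands near (147,223), (208,216) and (266,206), and the pile near (393,247). The purple and turquoise look-alikes can be told apart by colour. Next I measure positions from colour and depth.

```bash
cat > h.py <<'E'
import numpy as np,cv2
def rays(c,uv):
    K=np.array([[c["fx"],0,c["cx"]],[0,c["fy"],c["cy"]],[0,0,1]])
    n=cv2.undistortPoints(np.asarray(uv,float).reshape(-1,1,2),K,np.array(c["dist_coeffs"])).reshape(-1,2)
    return np.c_[n,np.ones(len(n))]
def onplane(c,uv,z):
    R=np.array(c["R"]);t=np.array(c["t"]);C=-R.T@t
    d=rays(c,uv)@R
    return C+d*((z-C[2])/d[:,2])[:,None]
def cloud(c):
    h,w=c["depth"].shape
    u,v=np.meshgrid(np.arange(w),np.arange(h))
    p=rays(c,np.c_[u.ravel(),v.ravel()])*c["depth"].reshape(-1,1)
    X=(p-np.array(c["t"]))@np.array(c["R"])
    X[c["depth"].ravel()==0]=np.nan
    return X.reshape(h,w,3)
def hsv(c): return cv2.cvtColor(c["pixels"],cv2.COLOR_RGB2HSV)
RNG={"red":[(0,150,90,6,255,255),(174,150,90,180,255,255)],"blue":[(105,150,70,122,255,255)],"yellow":[(22,150,120,32,255,255)],
 "turq":[(80,120,60,95,255,255)],"purple":[(125,100,60,150,255,255)]}
def mask(c,col):
    H=hsv(c);m=0
    for r in RNG[col]: m=m|cv2.inRange(H,r[:3],r[3:])
    return m
def blobs(c,col,amin=8):
    n,l,s,ce=cv2.connectedComponentsWithStats(mask(c,col))
    return [(i,s[i],ce[i],l==i) for i in range(1,n) if s[i][4]>=amin]
def rect(P):
    (cx,cy),(a,b),an=cv2.minAreaRect(np.asarray(P[:,:2]*1000,np.float32))
    an=np.deg2rad(an)
    if a<b: a,b=b,a; an+=np.pi/2
    an=(an+np.pi/2)%np.pi-np.pi/2
    return cx/1000,cy/1000,a,b,an
E
python3 - <<'E'
import pickle,numpy as np
from h import *
for n in ["top","scene"]:
    c=pickle.load(open(n+"0.pkl","rb")); X=cloud(c)
    print(n, "bench z", np.nanmedian(X[(abs(X[...,0]-.5)<.15)&(abs(X[...,1])<.3)][:,2]))
    for col in ["red","blue","yellow"]:
        for i,s,ce,m in blobs(c,col):
            P=X[m]; P=P[~np.isnan(P[:,0])]
            print(col,s[4],ce.round(),"med",np.median(P,0).round(4),"rect",np.round(rect(P),4),"z95",np.percentile(P[:,2],[5,50,95]).round(4))
E
```

```text
top bench z 0.0012880074991178715
red 1939 [470. 211.] med [ 0.5497 -0.6111  0.0716] rect [ 5.581000e-01 -6.100000e-01  3.331832e+02  1.425980e+01  1.410000e-02] z95 [0.0211 0.0716 0.1164]
red 101 [329. 188.] med [ 0.5879 -0.1786  0.0884] rect [ 0.5949 -0.1889 76.791  28.6866 -1.07  ] z95 [0.0845 0.0884 0.0921]
red 1323 [207. 216.] med [0.4954 0.1898 0.0074] rect [ 4.974000e-01  1.915000e-01  1.509199e+02  9.204730e+01 -1.456000e-01] z95 [0.0023 0.0074 0.022 ]
red 130 [332. 214.] med [ 0.51   -0.1902  0.0887] rect [ 0.5108 -0.1905 50.3015 22.598  -1.4235] z95 [0.0849 0.0887 0.0915]
red 144 [294. 292.] med [ 0.2802 -0.0958  0.0088] rect [ 2.833000e-01 -9.560000e-02  1.547002e+02  9.359700e+00  4.169000e-01] z95 [0.0028 0.0088 0.0124]
blue 3071 [137.  98.] med [0.8607 0.4625 0.0099] rect [9.542000e-01 5.893000e-01 6.551486e+02 2.946835e+02 9.572000e-01] z95 [0.0023 0.0099 0.0706]
blue 119 [265. 105.] med [0.8793 0.0341 0.0207] rect [ 8.80400e-01  3.40000e-02  9.59675e+01  1.47699e+01 -1.18500e-01] z95 [0.0174 0.0207 0.0248]
blue 43 [ 49. 166.] med [0.5992 0.6662 0.1007] rect [ 5.97800e
[... 2420 characters left out ...]
.0663] rect [ 0.6122 -0.1738 47.429  14.9245 -1.4268] z95 [0.0637 0.0663 0.0698]
yellow 29 [350. 152.] med [0.439  0.3795 0.0164] rect [ 0.4396  0.3733 80.0473  3.5515 -1.4516] z95 [0.0075 0.0164 0.0218]
yellow 14 [340. 157.] med [0.4304 0.3356 0.0077] rect [ 0.4261  0.343  34.516   9.4704 -0.7922] z95 [0.0046 0.0077 0.0201]
yellow 29 [366. 160.] med [0.4989 0.3786 0.0128] rect [ 0.4984  0.3807 77.7999  5.3043 -1.435 ] z95 [0.0073 0.0128 0.0206]
yellow 9 [214. 258.] med [ 0.4768 -0.2179  0.0422] rect [ 0.4753 -0.2178 13.1274  1.5389 -0.0792] z95 [0.0319 0.0422 0.0452]
yellow 36 [272. 286.] med [ 0.6404 -0.1735  0.04  ] rect [ 0.6409 -0.1745 48.0592  3.3587 -1.427 ] z95 [0.0298 0.04   0.0453]
```

```bash
python3 - <<'E'
import pickle,numpy as np
from h import *
for n in ["top","scene"]:
    c=pickle.load(open(n+"0.pkl","rb")); X=cloud(c)
    m=(X[...,0]>.28)&(X[...,0]<.6)&(X[...,1]>-.5)&(X[...,1]<-.28)&(X[...,2]>.045)&(X[...,2]<.1)
    P=X[m]; zm=np.median(P[:,2]); Q=P[abs(P[:,2]-zm)<.008]
    print(n,len(P),zm,np.percentile(P[:,2],[5,25,75,95]),np.round(rect(Q),4),Q.mean(0), Q.min(0),Q.max(0))
    for nm,(x0,x1,y0,y1) in {"bottle":(.65,.85,.05,.15),"tin":(.65,.85,-.2,-.04)}.items():
        m=(X[...,0]>x0)&(X[...,0]<x1)&(X[...,1]>y0)&(X[...,1]<y1)&(X[...,2]>.03)
        if m.sum(): print(nm,X[m].min(0),X[m].max(0))
    # red board fit top surface
    m=(X[...,0]>.45)&(X[...,0]<.66)&(X[...,1]>-.26)&(X[...,1]<-.12)
    for lo,hi in [(.08,.1),(.058,.074),(.036,.052),(.014,.03)]:
        Q=X[m&(X[...,2]>lo)&(X[...,2]<hi)]
        print(lo,len(Q),np.round(rect(Q),4),Q.mean(0).round(4))
E
```

```text
top 1764 0.06617108095744942 [0.06159833 0.06459526 0.06773162 0.07004876] [ 4.32700e-01 -3.81000e-01  1.99056e+02  7.78613e+01 -1.24800e-01] [ 0.43040931 -0.37973837  0.06617302] [ 0.33001182 -0.42899217  0.05826313] [ 0.53417796 -0.33070799  0.07325048]
bottle [0.7341688  0.08821207 0.03133992] [0.78238692 0.14163296 0.15706682]
tin [ 0.7213428  -0.15270525  0.03043845] [ 0.78685508 -0.08901778  0.15315373]
0.08 582 [  0.5495  -0.184  101.3158  51.382    0.1532] [ 0.5482 -0.1835  0.0884]
0.058 242 [  0.5498  -0.1827 140.8217  50.9092   0.1585] [ 0.5388 -0.1809  0.0663]
0.036 227 [ 5.571000e-01 -2.131000e-01  1.871930e+02  1.150046e+02  1.221000e-01] [ 0.5306 -0.1826  0.0443]
0.014 158 [ 5.553000e-01 -2.009000e-01  2.088567e+02  1.156422e+02 -1.000000e-02] [ 0.5508 -0.1825  0.0226]
scene 2159 0.06632984519340668 [0.06153366 0.06480242 0.06780118 0.0698669 ] [ 4.323000e-01 -3.788000e-01  2.062805e+02  7.614650e+01 -1.332000e-01] [ 0.44031981 -0.38103075  0.06628443] [ 0.32636065 -0.42937667  0.05833217] [ 0.53730795 -0.33115995  0.07356669]
bottle [0.73950406 0.0885035  0.03054543] [0.7927951  0.14050644 0.15538468]
tin [ 0.72235549 -0.15744846  0.03011227] [ 0.7900535  -0.08935021  0.15421606]
0.08 748 [  0.5513  -0.1843 103.0513  55.4621   0.149 ] [ 0.5532 -0.1867  0.0879]
0.058 368 [  0.5513  -0.1859 142.8334  53.2524   0.1572] [ 0.5741 -0.1906  0.0661]
0.036 405 [ 5.516000e-01 -1.860000e-01  1.817288e+02  5.461880e+01  1.273000e-01] [ 0.5831 -0.1918  0.0439]
0.014 433 [ 5.563000e-01 -1.985000e-01  2.192596e+02  5.240350e+01  2.839000e-01] [ 0.579  -0.1967  0.022 ]
```

{"fn": "arm_command", "kwargs": {"moves": [[[0.05,0.05,0.01],0],[[0.1,0.1,0.02],0],[[0.15,0.15,0.03],-0.02],[[0.19,0.2,0.04],-0.04],[[0.23,0.25,0.05],-0.08]], "grip": 0.087}}

```text
t: 0.65
ee_pos: [0.3221, -0.4762, 0.2767]
eef_rot: [-3.132, -0.227, 0.0]
force: [0.6, 0.0, -0.0]
finger_gap: 0.0868
```

{"fn": "arm_command", "kwargs": {"moves": [[[0.03,0.04,0],0],[[0.06,0.08,0],0],[[0.09,0.12,0],0],[[0.12,0.16,0],0],[[0.15,0.2,0],0]]}}

```text
t: 1.15
ee_pos: [0.4716, -0.2761, 0.2767]
eef_rot: [-3.132, -0.226, 0.001]
force: [1.0, -0.6, -0.1]
finger_gap: 0.0869
```

{"fn": "arm_command", "kwargs": {"moves": [[[0.02,0.035,0],0],[[0.04,0.07,0],0],[[0.06,0.095,0],0],[[0.075,0.1,0],0],[[0.075,0.1,0],0]]}}

```text
t: 1.65
ee_pos: [0.5481, -0.1752, 0.2764]
eef_rot: [-3.131, -0.231, -0.0]
force: [-0.0, -0.0, 0.2]
finger_gap: 0.087
```

```bash
python3 - <<'E'
from rig import r
import cv2,pickle
print(r.sense()["ee_pos"],r.sense()["eef_rot"])
c=r.read_camera("wrist"); pickle.dump(c,open("w1.pkl","wb")); cv2.imwrite("pics/w1.png",c["pixels"][:,:,::-1])
E
```

```text
[ 0.54807528 -0.17523976  0.27635196] [-3.13110608e+00 -2.30735301e-01 -1.77570014e-04]
```

View pics/w1.png

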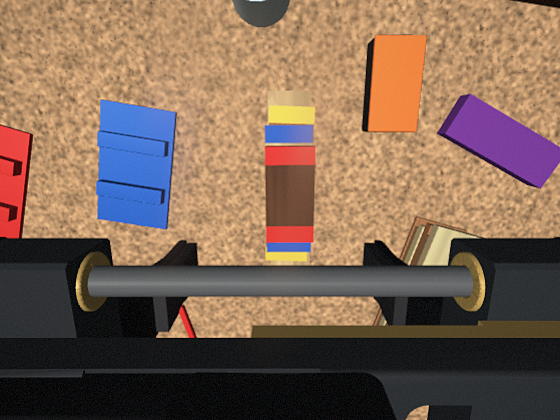

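The wrist picture shows the stack between the fingers: red ends near (290,155) and (290,234), blue at (290,133) and yellow at (290,115). The blue stand is at (136,163).

```bash
cat > meas.py <<'E'
import pickle,numpy as np,sys
from h import *
def run(c):
    X=cloud(c)
    m=(X[...,0]>.42)&(X[...,0]<.69)&(X[...,1]>-.25)&(X[...,1]<-.12)
    for col in ["red","blue","yellow"]:
        for i,s,ce,b in blobs(c,col,150):
            P=X[b]; P=P[~np.isnan(P[:,0])]
            print(col,s[4],ce.round(),"med",np.median(P,0).round(4),"rect",np.round(rect(P),4))
    for lo,hi in [(.08,.1),(.058,.074),(.036,.052),(.014,.03)]:
        Q=X[m&(X[...,2]>lo)&(X[...,2]<hi)]
        if len(Q)>50: print(lo,len(Q),np.round(rect(Q),4),np.median(Q[:,2]).round(4))
if __name__=="__main__": run(pickle.load(open(sys.argv[1],"rb")))
E
python3 meas.py w1.pkl
```

```text
red 2465 [ 12. 178.] med [0.5048 0.1587 0.0056] rect [ 4.981000e-01  4.160000e-02  2.827165e+02  1.444660e+02 -1.545300e+00]
red 971 [289. 155.] med [ 0.5887 -0.1778  0.0874] rect [ 0.583  -0.1773 54.0869 27.5114 -1.4191]
red 759 [289. 233.] med [ 0.5078 -0.1904  0.0875] rect [ 0.4925 -0.1909 53.4144 48.2187 -1.4356]
red 199 [186. 322.] med [ 0.3315 -0.0726  0.0082] rect [ 4.222000e-01 -9.340000e-02  2.294362e+02  3.200680e+01 -2.106000e-01]
blue 8407 [134. 164.] med [0.5446 0.0072 0.0058] rect [ 5.395000e-01  8.400000e-03  1.484794e+02  8.950360e+01 -1.200000e-02]
blue 363 [277. 133.] med [ 0.6073 -0.1625  0.0653] rect [ 0.6075 -0.1648 29.1213 15.2596 -1.4247]
blue 329 [288. 247.] med [ 0.4853 -0.1931  0.0655] rect [ 0.4853 -0.1931 47.9036  9.4568 -1.4194]
yellow 459 [283. 114.] med [ 0.6283 -0.1661  0.0432] rect [ 0.6286 -0.1693 37.0453 16.8933 -1.4332]
yellow 297 [286. 256.] med [ 0.4646 -0.195   0.0436] rect [ 0.4644 -0.1942 48.6795 10.1303 -1.443 ]
0.08 4663 [ 0.5475 -0.1852 99.7947 50.0715  0.1517] 0.0875
0.058 1449 [  0.5478  -0.184  140.955   49.9223   0.1465] 0.0654
0.036 1252 [ 5.485000e-01 -1.849000e-01  1.815684e+02  4.993670e+01  1.142000e-01] 0.0434
0.014 913 [ 5.502000e-01 -1.863000e-01  2.154816e+02  5.035720e+01  1.610000e-01] 0.0213
```

{"fn": "arm_command", "kwargs": {"moves": [[[-0.0005,-0.01,-0.035],0.005],[[-0.0005,-0.01,-0.07],0.005],[[-0.0005,-0.01,-0.105],0.005],[[-0.0005,-0.01,-0.135],0.005],[[-0.0005,-0.01,-0.14],0.005]]}}

```text
t: 2.2
ee_pos: [0.5422, -0.1889, 0.1324]
eef_rot: [-3.13, -0.228, 0.015]
force: [-0.1, -0.1, -0.6]
finger_gap: 0.0868
```

{"fn": "arm_command", "kwargs": {"moves": [[[0,0,-0.02],0],[[0,0,-0.035],0],[[0,0,-0.045],0],[[0,0,-0.0475],0],[[0,0,-0.0475],0]]}}

```text
t: 2.7
ee_pos: [0.5425, -0.1891, 0.0853]
eef_rot: [-3.13, -0.228, 0.015]
force: [0.6, 0.3, 0.1]
finger_gap: 0.087
```

{"fn": "arm_command", "kwargs": {"moves": [[[0.003,0.002,0.002],0],[[0.005,0.004,0.003],0],[[0.005,0.004,0.003],0]]}}

```text
t: 3.0
ee_pos: [0.5487, -0.1846, 0.0893]
eef_rot: [-3.131, -0.23, 0.011]
force: [-0.1, 0.2, 0.0]
finger_gap: 0.0871
```

{"fn": "arm_command", "kwargs": {"moves": [[[0,0,0],0],[[0,0,0],0],[[0,0,0],0],[[0,0,0],0],[[0,0,0],0]], "grip": 0.04, "newtons": 25}}

```text
t: 3.5
ee_pos: [0.5485, -0.1846, 0.0892]
eef_rot: [-3.131, -0.23, 0.011]
force: [-0.2, -0.1, 0.3]
finger_gap: 0.0547
```

{"fn": "arm_command", "kwargs": {"moves": [[[0,0,0],0],[[0,0,0],0],[[0,0,0],0]]}}

```text
t: 3.8
ee_pos: [0.5485, -0.1847, 0.0892]
eef_rot: [-3.131, -0.23, 0.012]
force: [-0.3, 0.4, -0.7]
finger_gap: 0.0496
```

{"fn": "arm_command", "kwargs": {"moves": [[[0,0,0.01],0],[[0,0,0.03],0],[[0,0,0.055],0],[[0,0,0.08],0],[[0,0,0.09],0]]}}

```text
t: 4.3
ee_pos: [0.5499, -0.1849, 0.1822]
eef_rot: [-3.132, -0.23, 0.005]
force: [1.2, -0.0, -0.5]
finger_gap: 0.0498
```

```bash
python3 - <<'E'
from rig import r
import cv2,pickle
print(r.sense()["ee_pos"],r.sense()["eef_rot"],r.sense()["finger_gap"])
c=r.read_camera("wrist"); pickle.dump(c,open("w2.pkl","wb")); cv2.imwrite("pics/w2.png",c["pixels"][:,:,::-1])
E
python3 meas.py w2.pkl
```

```text
[ 0.54989711 -0.18490156  0.18222383] [-3.13248142 -0.229739    0.00452747] 0.04982294454408994
red 5028 [279. 186.] med [ 0.5907 -0.1782  0.1806] rect [  0.5759  -0.1594 100.0916  38.4277  -0.9512]
blue 13303 [ 81. 168.] med [0.5507 0.0083 0.0058] rect [ 5.386000e-01 -4.110000e-02  1.896085e+02  1.491284e+02  1.552400e+00]
blue 570 [271. 136.] med [ 0.6076 -0.1692  0.0654] rect [ 0.6074 -0.1661 30.7157 16.4983 -1.4257]
0.058 2547 [ 0.6033 -0.1755 50.7439 29.5199 -1.4086] 0.0654
0.036 1628 [ 0.6133 -0.1772 50.9405 50.6113  0.1147] 0.0433
0.014 1185 [ 0.6461 -0.1704 50.7761 20.5079 -1.4104] 0.0213
```

View pics/w2.png

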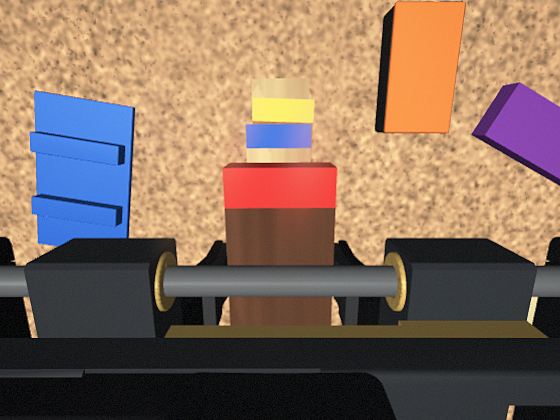

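{"fn": "arm_command", "kwargs": {"moves": [[[-0.005,0.035,0.005],-0.03],[[-0.01,0.07,0.01],-0.06],[[-0.015,0.11,0.015],-0.1],[[-0.02,0.15,0.02],-0.13],[[-0.026,0.19,0.02],-0.16]]}}

```text
t: 4.85
ee_pos: [0.5237, 0.0064, 0.2025]
eef_rot: [-3.141, 0.024, 0.003]
force: [1.5, -0.7, -0.0]
finger_gap: 0.0497
```

{"fn": "arm_command", "kwargs": {"moves": [[[-0.005,0.04,0],-0.03],[[-0.01,0.08,0],-0.06],[[-0.015,0.12,0],-0.09],[[-0.02,0.155,0],-0.11],[[-0.024,0.18,0],-0.13]]}}

```text
t: 5.35
ee_pos: [0.4983, 0.1891, 0.2017]
eef_rot: [-3.133, 0.224, 0.006]
force: [-0.4, 0.2, 0.0]
finger_gap: 0.0499
```

{"fn": "arm_command", "kwargs": {"moves": [[[0,0,0],0],[[0,0,0],0]]}}

```text
t: 5.55
ee_pos: [0.4975, 0.1891, 0.2008]
eef_rot: [3.134, -0.221, -0.008]
force: [-0.3, 0.4, -0.6]
finger_gap: 0.0499
```

```bash
python3 - <<'E'
from rig import r
import cv2,pickle
print(r.sense()["ee_pos"],r.sense()["eef_rot"],r.sense()["finger_gap"])
c=r.read_camera("wrist"); pickle.dump(c,open("w3.pkl","wb")); cv2.imwrite("pics/w3.png",c["pixels"][:,:,::-1])
c=r.read_camera("top"); pickle.dump(c,open("t3.pkl","wb")); cv2.imwrite("pics/t3.png",c["pixels"][:,:,::-1])
E
python3 meas.py w3.pkl
```

```text
[0.49749664 0.18914932 0.20079462] [ 3.13353869 -0.22149481 -0.0083586 ] 0.04989296551715927
red 8766 [279. 167.] med [0.5412 0.1834 0.1981] rect [  0.5261   0.1934 102.9377  85.8396   1.4288]
blue 14447 [454. 120.] med [0.546  0.0103 0.0055] rect [ 5.393000e-01  8.400000e-03  1.490324e+02  9.054010e+01 -1.620000e-02]
yellow 246 [116. 228.] med [0.4908 0.341  0.0068] rect [  0.5132   0.323  202.7309  62.7058  -1.025 ]
yellow 213 [103. 221.] med [0.4949 0.3734 0.0082] rect [ 0.4854  0.3893 93.3204 21.5779 -1.446 ]
```

View pics/w3.png

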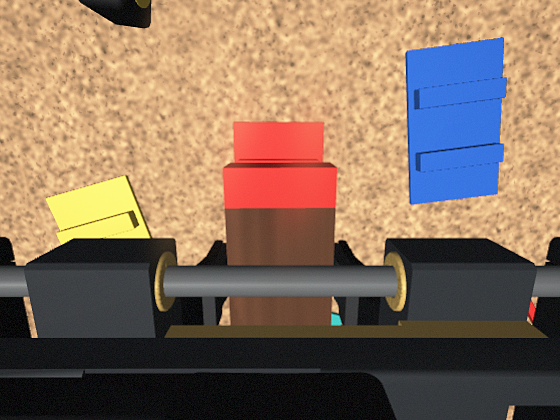

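The picture shows the red board held, with its far red end at (279,187). The red stand's far edge shows just beyond it at (279,125), well aligned.

```bash
python3 - <<'E'
import pickle,numpy as np
from h import *
c=pickle.load(open("w3.pkl","rb"));X=cloud(c);m=mask(c,"red")>0
P=X[m&(X[...,2]<.012)&(X[...,2]>0)&(abs(X[...,1]-.19)<.08)]
print(len(P),np.round(rect(P),4))
yaw=-.141;u=np.array([np.cos(yaw),np.sin(yaw)]);v=np.array([-u[1],u[0]])
a=P[:,:2]@u;b=P[:,:2]@v
print(np.percentile(a,99),np.percentile(b,[1,99]))
ctr=(np.percentile(a,99.5)-.075)*u+np.mean(np.percentile(b,[.5,99.5]))*v
print("stand",ctr)
h=X[m&(X[...,2]>.19)]
a=h[:,:2]@u;b=h[:,:2]@v
print("board",(np.percentile(a,99)-.05)*u+np.mean(np.percentile(b,[1,99]))*v,rect(h),np.median(h[:,2]))
E
```

```text
3391 [  0.5268   0.1932 102.637   84.3952   1.4288]
0.5365974481251488 [0.21480684 0.30257097]
stand [0.49339127 0.19129546]
board [0.49680942 0.18903218] (0.5272618408203125, 0.15614068603515624, 110.53380584716797, 28.290374755859375, np.float64(1.213783870019343)) 0.19907373704175207
```

{"fn": "arm_command", "kwargs": {"moves": [[[-0.003,0.002,-0.03],0],[[-0.003,0.002,-0.065],0],[[-0.003,0.002,-0.1],0],[[-0.003,0.002,-0.13],0],[[-0.003,0.002,-0.14],0]]}}

```text
t: 6.15
ee_pos: [0.4939, 0.1864, 0.0581]
eef_rot: [3.129, -0.231, -0.015]
force: [-1.2, -0.4, -0.2]
finger_gap: 0.0498
```

{"fn": "arm_command", "kwargs": {"moves": [[[0,0,0],0]]}}

```text
t: 6.25
ee_pos: [0.4937, 0.1852, 0.0572]
eef_rot: [3.127, -0.234, -0.018]
force: [0.5, 0.2, 0.2]
finger_gap: 0.0499
```

{"fn": "arm_command", "kwargs": {"moves": [[[0.001,0.003,-0.003],0],[[0.001,0.006,-0.006],0],[[0.001,0.006,-0.009],0],[[0.001,0.006,-0.01],0]]}}

```text
t: 6.65
ee_pos: [0.495, 0.1915, 0.0476]
eef_rot: [3.128, -0.233, -0.017]
force: [0.0, -0.4, -1.5]
finger_gap: 0.0498
```

{"fn": "arm_command", "kwargs": {"moves": [[[0,0,-0.001],0],[[0,0,-0.002],0],[[0,0,-0.003],0],[[0,0,-0.004],0]]}}

```text
t: 7.05
ee_pos: [0.495, 0.1915, 0.0436]
eef_rot: [3.128, -0.233, -0.017]
force: [0.0, -0.3, -1.3]
finger_gap: 0.0497
```

{"fn": "arm_command", "kwargs": {"moves": [[[0,0,-0.0007],0],[[0,0,-0.0014],0]]}}

```text
t: 7.25
ee_pos: [0.495, 0.1915, 0.0432]
eef_rot: [3.127, -0.233, -0.017]
force: [-5.1, -3.2, 15.0]
finger_gap: 0.0498
```

{"fn": "arm_command", "kwargs": {"moves": [[[0,0,-0.0007],0],[[0,0,-0.0014],0]]}}

```text
t: 7.45
ee_pos: [0.495, 0.1915, 0.0432]
eef_rot: [3.126, -0.233, -0.016]
force: [-5.2, -2.9, 18.3]
finger_gap: 0.0502
```

Contact at a TCP height of 0.0432, as predicted. I release it and lift.

{"fn": "arm_command", "kwargs": {"moves": [[[0,0,0.0005],0],[[0,0,0.0005],0],[[0,0,0.0005],0],[[0,0,0.0005],0]], "grip": 0.075}}

```text
t: 7.85
ee_pos: [0.4949, 0.1915, 0.0435]
eef_rot: [3.126, -0.233, -0.017]
force: [-0.9, 0.3, 0.2]
finger_gap: 0.0713
```

{"fn": "arm_command", "kwargs": {"moves": [[[0,0,0],0],[[0,0,0.015],0],[[0,0,0.045],0],[[0,0,0.08],0],[[0,0,0.12],0]], "grip": 0.087}}

```text
t: 8.35
ee_pos: [0.4942, 0.1911, 0.1639]
eef_rot: [3.126, -0.233, -0.02]
force: [0.2, -0.3, -0.8]
finger_gap: 0.0868
```

{"fn": "arm_command", "kwargs": {"moves": [[[0,0,0.03],0],[[0,0,0.06],0],[[0,0,0.06],0]]}}

```text
t: 8.65
ee_pos: [0.4964, 0.1924, 0.2281]
eef_rot: [3.129, -0.233, -0.008]
force: [1.1, -0.3, 0.0]
finger_gap: 0.0871
```

```bash
python3 - <<'E'
from rig import r
import cv2,pickle
print(r.sense()["ee_pos"],r.sense()["eef_rot"],r.sense()["finger_gap"])
c=r.read_camera("wrist"); pickle.dump(c,open("w4.pkl","wb")); cv2.imwrite("pics/w4.png",c["pixels"][:,:,::-1])
import numpy as np
from h import *
X=cloud(c); m=(abs(X[...,0]-.495)<.1)&(abs(X[...,1]-.19)<.07)
for lo,hi in [(.035,.05),(.0,.012)]:
    P=X[m&(X[...,2]>lo)&(X[...,2]<hi)&((mask(c,"red")>0)|(lo>.03))]; print(np.round(rect(P),4),np.median(P[:,2]))
for i,s,ce,b in blobs(c,"yellow",150): print(s[4],np.round(rect(X[b]),4))
E
```

```text
[0.49637338 0.19241077 0.22807347] [ 3.12916617 -0.23336575 -0.00803697] 0.08711002958668349
[  0.4938   0.1908 100.1159  50.1074  -0.145 ] 0.04152476899398733
[ 4.936000e-01  1.917000e-01  1.498438e+02  9.006910e+01 -1.433000e-01] 0.0054625672804244395
3036 [nan nan  0.  0.  0.]
186 [  0.4673   0.3063 155.6472  19.0999  -1.0458]
```

View pics/w4.png

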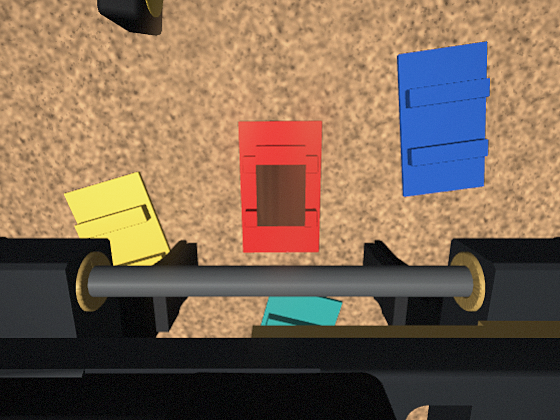

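The picture shows the red board centred on the red stand at (281,195), within 1 mm. Next is the blue board.

{"fn": "arm_command", "kwargs": {"moves": [[[0.005,-0.035,0],0.03],[[0.01,-0.075,0],0.06],[[0.015,-0.115,0],0.1],[[0.02,-0.155,0],0.13],[[0.026,-0.195,0],0.16]]}}

```text
t: 9.2
ee_pos: [0.5201, -0.0051, 0.2242]
eef_rot: [3.135, 0.02, -0.018]
force: [0.3, 0.6, -0.6]
finger_gap: 0.0868
```

{"fn": "arm_command", "kwargs": {"moves": [[[0.005,-0.04,0],0.03],[[0.01,-0.08,0],0.06],[[0.015,-0.12,0],0.09],[[0.02,-0.155,0],0.11],[[0.025,-0.185,0],0.135]]}}

```text
t: 9.7
ee_pos: [0.544, -0.1924, 0.2223]
eef_rot: [3.126, 0.23, -0.022]
force: [-0.1, -0.2, -0.8]
finger_gap: 0.0869
```

{"fn": "arm_command", "kwargs": {"moves": [[[0,0,0],0],[[0,0,0],0]]}}

```text
t: 9.9
ee_pos: [0.5428, -0.1929, 0.2203]
eef_rot: [3.128, 0.227, -0.027]
force: [0.8, 1.0, -0.7]
finger_gap: 0.0871
```

```bash
cat > look.py <<'E'
import sys,pickle,cv2
from rig import r
from meas import run
import numpy as np
s=r.sense();e=s["eef_rot"];print(s["ee_pos"],"yaw",(2*np.arctan2(e[1],e[0])+np.pi)%(2*np.pi)-np.pi,s["finger_gap"],s["force"],s["t"])
c=r.read_camera("wrist");n=sys.argv[1]
pickle.dump(c,open(n+".pkl","wb")); cv2.imwrite(f"pics/{n}.png",c["pixels"][:,:,::-1]); run(c)
E
python3 look.py w5
```

```text
[ 0.54284434 -0.19287907  0.22028357] yaw 0.14465035615316202 0.0871345666221208 [ 0.81493921  0.95066716 -0.7455448 ] 9.9
blue 11599 [ 93. 157.] med [0.5464 0.0071 0.0057] rect [ 5.396000e-01  8.500000e-03  1.488141e+02  9.075350e+01 -1.730000e-02]
blue 640 [275. 122.] med [ 0.6094 -0.1791  0.0653] rect [ 0.6094 -0.177  37.267  16.7813 -1.4268]
blue 803 [271. 253.] med [ 0.4882 -0.1928  0.0656] rect [ 0.4862 -0.1876 61.1933 27.1878 -1.1671]
yellow 813 [280. 100.] med [ 0.6299 -0.1809  0.0433] rect [ 0.6293 -0.179  41.8247 17.454  -1.4301]
0.058 8308 [  0.5483  -0.1838 141.2354  50.3312   0.1585] 0.0655
0.036 1449 [ 5.51900e-01 -1.84700e-01  1.74760e+02  5.01999e+01  1.17800e-01] 0.0433
0.014 973 [ 5.562000e-01 -1.844000e-01  2.025075e+02  5.087920e+01  1.541000e-01] 0.0213
```

View pics/w5.png

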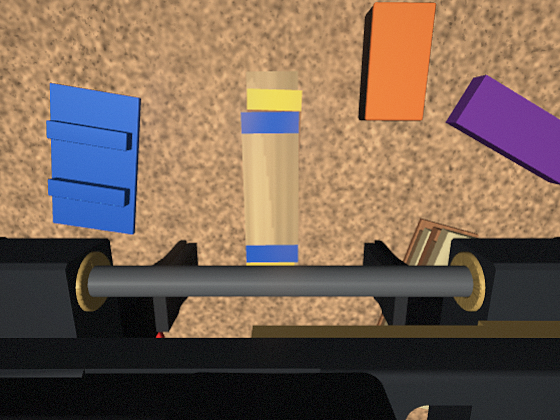

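{"fn": "arm_command", "kwargs": {"moves": [[[0.003,0.009,-0.03],0.01],[[0.005,0.009,-0.06],0.01],[[0.005,0.009,-0.095],0.01],[[0.005,0.009,-0.12],0.01],[[0.005,0.009,-0.13],0.01]]}}

```text
t: 10.45
ee_pos: [0.5464, -0.1798, 0.088]
eef_rot: [3.129, 0.251, -0.034]
force: [-0.4, 0.4, -0.1]
finger_gap: 0.0868
```

{"fn": "arm_command", "kwargs": {"moves": [[[0,0,0],0]]}}

```text
t: 10.55
ee_pos: [0.5459, -0.1783, 0.087]
eef_rot: [3.13, 0.254, -0.037]
force: [-0.5, 0.1, -0.0]
finger_gap: 0.0869
```

{"fn": "arm_command", "kwargs": {"moves": [[[0.002,-0.003,-0.007],-0.005],[[0.002,-0.006,-0.014],-0.005],[[0.002,-0.006,-0.019],-0.005],[[0.002,-0.006,-0.02],-0.005]]}}

```text
t: 10.95
ee_pos: [0.5476, -0.1846, 0.0667]
eef_rot: [3.131, 0.245, -0.038]
force: [-0.1, -0.5, 0.6]
finger_gap: 0.0871
```

{"fn": "arm_command", "kwargs": {"moves": [[[0,0,0],0],[[0,0,0],0],[[0,0,0],0],[[0,0,0],0],[[0,0,0],0]], "grip": 0.04}}

```text
t: 11.45
ee_pos: [0.5477, -0.1847, 0.0669]
eef_rot: [3.131, 0.245, -0.037]
force: [0.4, -0.0, -0.6]
finger_gap: 0.0549
```

{"fn": "arm_command", "kwargs": {"moves": [[[0,0,0],0],[[0,0,0],0],[[0,0,0],0],[[0,0,0],0]]}}

```text
t: 11.85
ee_pos: [0.5477, -0.1846, 0.0669]
eef_rot: [3.131, 0.245, -0.037]
force: [-0.3, 0.6, 0.2]
finger_gap: 0.0501
```

{"fn": "arm_command", "kwargs": {"moves": [[[0,0,0.01],0],[[0,0,0.03],0],[[0,0,0.055],0],[[0,0,0.085],0],[[0,0,0.11],0]]}}

```text
t: 12.35
ee_pos: [0.5479, -0.1846, 0.1789]
eef_rot: [3.131, 0.246, -0.036]
force: [0.3, -1.8, -0.6]
finger_gap: 0.0498
```

{"fn": "arm_command", "kwargs": {"moves": [[[-0.002,0.035,0],-0.03],[[-0.004,0.075,0],-0.07],[[-0.006,0.115,0],-0.11],[[-0.008,0.155,0],-0.15],[[-0.008,0.193,0],-0.172]]}}

```text
t: 12.85
ee_pos: [0.5393, 0.0101, 0.1796]
eef_rot: [-3.141, 0.026, 0.035]
force: [0.9, -0.4, -1.3]
finger_gap: 0.0498
```

{"fn": "arm_command", "kwargs": {"moves": [[[0,0,0],0],[[0,0,0],0]]}}

```text
t: 13.05
ee_pos: [0.5392, 0.0113, 0.1802]
eef_rot: [-3.141, 0.021, 0.034]
force: [0.4, -0.6, -0.7]
finger_gap: 0.0498
```

```bash
python3 look.py w6
```

```text
[0.53923565 0.01126852 0.18024418] yaw -0.013311267536000315 0.04977554142848115 [ 0.39987091 -0.62578736 -0.72091698] 13.05
red 5040 [104. 195.] med [0.5439 0.1755 0.0059] rect [ 5.356000e-01  1.442000e-01  1.948439e+02  8.011750e+01 -1.548100e+00]
blue 1905 [272. 137.] med [0.6017 0.0135 0.1788] rect [6.02900e-01 1.36000e-02 4.50203e+01 2.02546e+01 1.55670e+00]
blue 346 [334. 141.] med [ 0.5989 -0.0128  0.1789] rect [ 6.00900e-01 -1.12000e-02  1.70157e+01  6.89450e+00 -1.41000e-02]
yellow 1827 [507.  90.] med [ 0.6288 -0.17    0.0431] rect [ 0.6312 -0.1915 84.9158 17.8504 -1.4512]
0.036 10998 [ 5.583000e-01 -1.833000e-01  1.607762e+02  5.232660e+01  1.123000e-01] 0.0432
0.014 2851 [ 5.785000e-01 -1.795000e-01  1.570063e+02  5.147630e+01  1.360000e-01] 0.0214
```

View pics/w6.png

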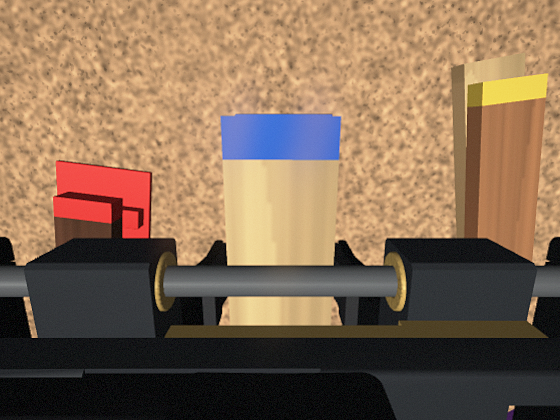

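The blue board is held and level. The red board and its stand at (105,210) are undisturbed.

{"fn": "arm_command", "kwargs": {"moves": [[[0,-0.003,-0.03],0],[[0,-0.003,-0.06],0],[[0,-0.003,-0.09],0],[[0,-0.003,-0.115],0],[[0,-0.003,-0.12],0]]}}

```text
t: 13.6
ee_pos: [0.5372, 0.0041, 0.0573]
eef_rot: [3.14, -0.03, -0.044]
force: [-0.6, -0.2, -1.6]
finger_gap: 0.0499
```

{"fn": "arm_command", "kwargs": {"moves": [[[0,0,0],0]]}}

```text
t: 13.7
ee_pos: [0.5373, 0.0029, 0.0571]
eef_rot: [3.139, -0.033, -0.045]
force: [0.9, 0.6, -0.6]
finger_gap: 0.0495
```

{"fn": "arm_command", "kwargs": {"moves": [[[0.001,0.003,-0.004],0.002],[[0.002,0.006,-0.008],0.004],[[0.002,0.006,-0.011],0.004],[[0.002,0.006,-0.0125],0.004]]}}

```text
t: 14.1
ee_pos: [0.5395, 0.0092, 0.0449]
eef_rot: [3.139, -0.026, -0.044]
force: [-0.6, 0.4, -0.9]
finger_gap: 0.0496
```

{"fn": "arm_command", "kwargs": {"moves": [[[0,0,-0.0007],0],[[0,0,-0.0014],0]]}}

```text
t: 14.3
ee_pos: [0.5397, 0.0093, 0.0436]
eef_rot: [3.139, -0.026, -0.044]
force: [0.6, 0.4, -1.1]
finger_gap: 0.0499
```

{"fn": "arm_command", "kwargs": {"moves": [[[0,0,-0.0007],0],[[0,0,-0.0014],0]]}}

```text
t: 14.5
ee_pos: [0.5397, 0.0092, 0.0429]
eef_rot: [3.139, -0.026, -0.044]
force: [-3.1, -1.2, 10.0]
finger_gap: 0.05
```

{"fn": "arm_command", "kwargs": {"moves": [[[0,0,0],0],[[0,0,0],0],[[0,0,0],0],[[0,0,0],0]], "grip": 0.075}}

```text
t: 14.9
ee_pos: [0.5397, 0.0092, 0.0428]
eef_rot: [3.139, -0.026, -0.044]
force: [-0.7, 0.3, -0.1]
finger_gap: 0.0716
```

{"fn": "arm_command", "kwargs": {"moves": [[[0,0,0],0],[[0,0,0.015],0],[[0,0,0.045],0],[[0,0,0.08],0],[[0,0,0.12],0]], "grip": 0.087}}

```text
t: 15.4
ee_pos: [0.5391, 0.0093, 0.1645]
eef_rot: [3.139, -0.025, -0.045]
force: [0.8, -0.3, -0.5]
finger_gap: 0.0863
```

{"fn": "arm_command", "kwargs": {"moves": [[[0,0,0.03],0],[[0,0,0.06],0],[[0,0,0.06],0]]}}

```text
t: 15.7
ee_pos: [0.5418, 0.0098, 0.2302]
eef_rot: [3.14, -0.025, -0.029]
force: [0.6, -0.3, 0.6]
finger_gap: 0.0867
```

```bash
python3 look.py w7; python3 - <<'E'
import pickle,numpy as np
from h import *
c=pickle.load(open("w7.pkl","rb"));X=cloud(c)
m=(abs(X[...,0]-.54)<.1)&(abs(X[...,1]-.008)<.07)
for lo,hi in [(.035,.05),(.0,.012)]:
    P=X[m&(X[...,2]>lo)&(X[...,2]<hi)&((mask(c,"blue")>0)|(lo>.03))]; print(np.round(rect(P),4),np.median(P[:,2]))
E
```

```text
[0.54179339 0.00981212 0.23018188] yaw -0.01623451075775506 0.08673036079042261 [ 0.62171238 -0.33446236  0.58549713] 15.7
red 4364 [129. 195.] med [0.5407 0.1707 0.0058] rect [  0.5479   0.1578 137.4054 133.4687  -0.7507]
red 193 [147. 258.] med [0.4609 0.1638 0.0195] rect [ 4.994000e-01  1.156000e-01  1.465723e+02  2.004770e+01 -9.079000e-01]
blue 3268 [273. 197.] med [0.5142 0.022  0.0194] rect [ 5.391000e-01  8.500000e-03  1.474661e+02  8.840870e+01 -1.430000e-02]
yellow 1239 [470.  98.] med [ 0.6288 -0.1709  0.0431] rect [ 0.6292 -0.1751 51.0026 17.8785 -1.457 ]
yellow 151 [443. 255.] med [ 0.4656 -0.1691  0.0338] rect [ 0.4653 -0.1694 17.4183  2.7026  0.1254]
0.036 8274 [ 5.488000e-01 -1.846000e-01  1.801847e+02  5.193300e+01  1.103000e-01] 0.0432
0.014 2044 [ 5.521000e-01 -1.829000e-01  2.105882e+02  5.134410e+01  1.300000e-01] 0.0215
[ 5.402000e-01  8.600000e-03  1.410569e+02  5.016760e+01 -1.700000e-02] 0.041490517727708884
[ 5.391000e-01  8.500000e-03  1.474661e+02  8.840870e+01 -1.430000e-02] 0.005521501685259263
```

View pics/w7.png

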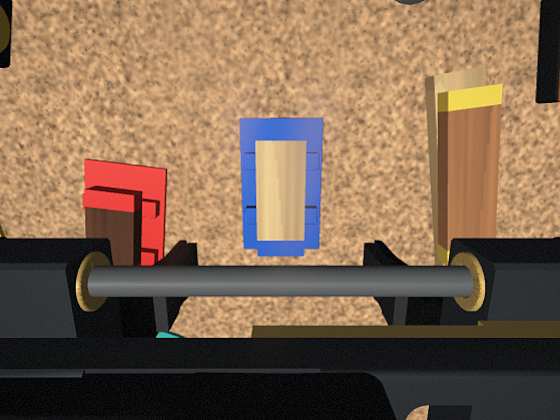

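The blue board is centred on the blue stand at (281,187), within 1 mm. Next is the yellow board at (0.5485, -0.1848), yaw 0.113.

{"fn": "arm_command", "kwargs": {"moves": [[[0.001,-0.035,0],0.03],[[0.003,-0.075,0],0.06],[[0.005,-0.115,0],0.09],[[0.006,-0.155,0],0.12],[[0.007,-0.1945,-0.01],0.129]]}}

```text
t: 16.25
ee_pos: [0.5474, -0.1865, 0.218]
eef_rot: [3.133, 0.178, -0.034]
force: [0.5, -0.5, -0.2]
finger_gap: 0.0871
```

{"fn": "arm_command", "kwargs": {"moves": [[[0,0,-0.02],0],[[0,0,-0.05],0],[[0,0,-0.085],0],[[0,0,-0.12],0],[[0,0,-0.14],0]]}}

```text
t: 16.75
ee_pos: [0.5447, -0.1859, 0.0744]
eef_rot: [3.135, 0.179, -0.044]
force: [-0.9, 0.5, 0.4]
finger_gap: 0.0871
```

{"fn": "arm_command", "kwargs": {"moves": [[[0,0,0],0],[[0,0,0],0]]}}

```text
t: 16.95
ee_pos: [0.5438, -0.1856, 0.0737]
eef_rot: [3.136, 0.179, -0.048]
force: [-0.0, 0.6, -0.6]
finger_gap: 0.087
```

```bash
python3 look.py w8
```

```text
[ 0.54375124 -0.18557437  0.07365919] yaw 0.11402427924357905 0.0870481512674711 [-0.02449716  0.62058505 -0.64856499] 16.95
blue 7089 [ 26. 162.] med [ 0.5702 -0.0232  0.0055] rect [ 5.63200e-01 -6.18000e-02  1.13905e+02  9.73548e+01  1.52050e+00]
yellow 3409 [286.  83.] med [ 0.6298 -0.1789  0.0433] rect [ 0.6294 -0.1754 49.5395 17.5773 -1.4583]
0.08 752 [  0.5435  -0.1857 108.8075  21.7018  -1.456 ] 0.0914
0.058 766 [  0.5473  -0.1852 105.399   13.177   -1.456 ] 0.0659
0.036 22291 [ 5.622000e-01 -1.830000e-01  1.536126e+02  5.078670e+01  1.126000e-01] 0.0434
0.014 2970 [ 5.674000e-01 -1.828000e-01  1.799635e+02  5.079930e+01  1.564000e-01] 0.0213
```

{"fn": "arm_command", "kwargs": {"moves": [[[0.002,0.001,-0.008],0],[[0.0045,0.001,-0.018],0],[[0.0045,0.001,-0.027],0],[[0.0045,0.001,-0.0285],0]]}}

```text
t: 17.4
ee_pos: [0.5484, -0.1846, 0.0449]
eef_rot: [3.135, 0.179, -0.047]
force: [0.2, 1.1, 0.5]
finger_gap: 0.0872
```

{"fn": "arm_command", "kwargs": {"moves": [[[0,0,0],0],[[0,0,0],0],[[0,0,0],0],[[0,0,0],0],[[0,0,0],0]], "grip": 0.04, "newtons": 30}}

```text
t: 17.9
ee_pos: [0.5486, -0.1847, 0.0452]
eef_rot: [3.135, 0.179, -0.046]
force: [-0.5, 0.4, -0.3]
finger_gap: 0.055
```

{"fn": "arm_command", "kwargs": {"moves": [[[0,0,0],0],[[0,0,0],0],[[0,0,0],0],[[0,0,0],0]]}}

```text
t: 18.3
ee_pos: [0.5486, -0.1847, 0.0453]
eef_rot: [3.135, 0.179, -0.046]
force: [-0.1, -0.1, 1.1]
finger_gap: 0.0497
```

{"fn": "arm_command", "kwargs": {"moves": [[[0,0,0.01],0],[[0,0,0.035],0],[[0,0,0.07],0],[[0,0,0.105],0],[[0,0,0.14],0]]}}

```text
t: 18.8
ee_pos: [0.5483, -0.1845, 0.187]
eef_rot: [3.135, 0.179, -0.046]
force: [-0.1, -0.3, -1.4]
finger_gap: 0.05
```

{"fn": "arm_command", "kwargs": {"moves": [[[-0.002,0.03,0],0],[[-0.008,0.07,0],0],[[-0.014,0.11,0],0],[[-0.02,0.15,0],0],[[-0.027,0.19,0],0]]}}

```text
t: 19.3
ee_pos: [0.5208, 0.007, 0.1877]
eef_rot: [3.135, 0.179, -0.045]
force: [0.3, 0.1, -1.0]
finger_gap: 0.0496
```

{"fn": "arm_command", "kwargs": {"moves": [[[-0.006,0.04,0],0],[[-0.012,0.08,0],0],[[-0.018,0.12,0],0.01],[[-0.025,0.16,0],0.02],[[-0.032,0.2,0],0.027]]}}

```text
t: 19.8
ee_pos: [0.4882, 0.2083, 0.1883]
eef_rot: [3.132, 0.221, -0.044]
force: [0.8, 0.4, -0.5]
finger_gap: 0.0496
```

{"fn": "arm_command", "kwargs": {"moves": [[[-0.006,0.035,0],0],[[-0.012,0.07,0],0],[[-0.018,0.11,0],0],[[-0.025,0.145,0],0],[[-0.028,0.165,0],0]]}}

```text
t: 20.3
ee_pos: [0.4583, 0.3769, 0.1889]
eef_rot: [-3.132, -0.228, 0.045]
force: [-1.1, -0.2, -1.4]
finger_gap: 0.0496
```

{"fn": "arm_command", "kwargs": {"moves": [[[0,0,0],0],[[0,0,0],0]]}}

```text
t: 20.5
ee_pos: [0.4578, 0.3769, 0.1891]
eef_rot: [3.133, 0.23, -0.045]
force: [-0.0, -0.4, -1.5]
finger_gap: 0.0498
```

```bash
python3 look.py w9; python3 - <<'E'
from rig import r
import cv2,pickle
c=r.read_camera("top"); pickle.dump(c,open("t9.pkl","wb")); cv2.imwrite("pics/t9.png",c["pixels"][:,:,::-1])
E
```

```text
[0.45780186 0.37691983 0.18909508] yaw 0.14660560681606727 0.04980333795795685 [-0.03075081 -0.42996205 -1.54798764] 20.5
red 8903 [469. 164.] med [0.5268 0.2121 0.0061] rect [  0.4958   0.2204 216.8842 138.3553  -1.0371]
blue 3038 [34. 40.] med [0.5548 0.5954 0.0293] rect [ 5.62600e-01  6.03500e-01  5.65176e+01  4.87719e+01 -1.05000e-02]
yellow 2832 [305.  91.] med [0.5387 0.3787 0.1872] rect [ 0.5391  0.3826 37.3225 17.6755 -1.4249]
```

View pics/w9.png

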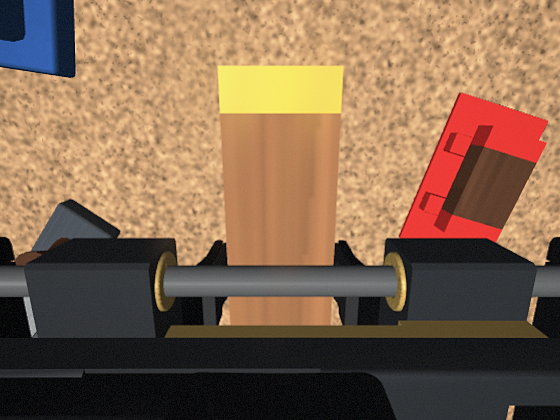

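```bash
python3 - <<'E'
import pickle,numpy as np
from h import *
yaw=.14;u=np.array([np.cos(yaw),np.sin(yaw)]);v=np.array([-u[1],u[0]])
for f in ["w4.pkl","w3.pkl","top0.pkl","scene0.pkl"]:
    c=pickle.load(open(f,"rb"));X=cloud(c);m=mask(c,"yellow")>0
    P=X[m&(X[...,2]<.012)&(X[...,2]>0)&(abs(X[...,1]-.378)<.08)&(abs(X[...,0]-.46)<.12)]
    a=P[:,:2]@u;b=P[:,:2]@v
    am,b0,b1=np.percentile(a,99.5),*np.percentile(b,[.5,99.5])
    print(f,len(P),(am-.075)*u+(b0+b1)/2*v,b1-b0, np.percentile(a,.5)-am,"from b0",(am-.075)*u+(b0+.045)*v, rect(P))
E
```

```text
w4.pkl 2279 [0.45758336 0.37803771] 0.08814488891236161 -0.09669461408355307 from b0 [0.45745393 0.37895619] (0.4821808471679688, 0.3824225769042969, 100.4219970703125, 90.50072479248047, np.float64(0.13236967559751434))
w3.pkl 280 [0.45782425 0.37826665] 0.08933317501244514 -0.06925832950170463 from b0 [0.45777772 0.3785968 ] (0.4976741638183594, 0.3840243530273437, 89.95813751220703, 69.52532196044922, np.float64(-1.4452267001457635))
top0.pkl 1043 [0.46141029 0.37812033] 0.09153176866025409 -0.15054303869419217 from b0 [0.46151716 0.37736194] (0.4613140563964844, 0.3782308044433594, 153.01075744628906, 93.31745147705078, np.float64(0.12986606282386615))
scene0.pkl 56 [0.46256712 0.37639206] 0.08900574013009177 -0.1287547361131554 from b0 [0.46249775 0.37688433] (0.47253457641601565, 0.37891632080078125, 128.5584716796875, 90.57622528076172, np.float64(0.11842724498737933))
```

View pics/t9.png

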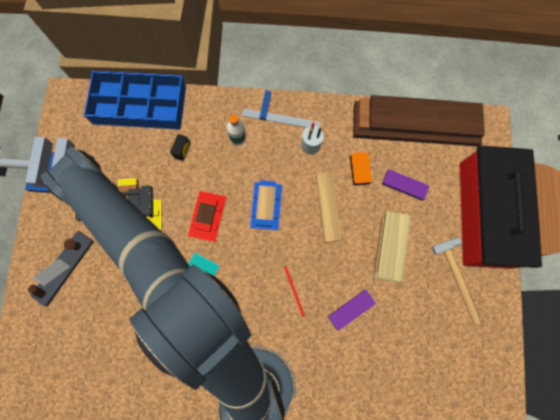

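The top picture confirms red at (207,216) and blue at (266,204) on their stands. The arm hides the yellow stand, so I use the earlier wrist and top fixes (0.4585, 0.378, yaw 0.135).

{"fn": "arm_command", "kwargs": {"moves": [[[0.001,0.001,-0.03],-0.008],[[0.001,0.001,-0.065],-0.008],[[0.001,0.001,-0.1],-0.008],[[0.001,0.001,-0.12],-0.008],[[0.001,0.001,-0.126],-0.008]]}}

```text
t: 21.1
ee_pos: [0.4596, 0.3729, 0.0605]
eef_rot: [3.129, 0.208, -0.05]
force: [0.8, -0.1, -2.1]
finger_gap: 0.0497
```

{"fn": "arm_command", "kwargs": {"moves": [[[0,0,0],0]]}}

```text
t: 21.2
ee_pos: [0.4601, 0.3719, 0.0604]
eef_rot: [3.129, 0.206, -0.051]
force: [0.6, -0.8, -1.6]
finger_gap: 0.0493
```

{"fn": "arm_command", "kwargs": {"moves": [[[-0.001,0.003,-0.004],0.003],[[-0.0015,0.006,-0.008],0.005],[[-0.0015,0.006,-0.012],0.005],[[-0.0015,0.006,-0.0145],0.005],[[-0.0015,0.006,-0.0155],0.005]]}}

```text
t: 21.7
ee_pos: [0.4585, 0.3779, 0.0447]
eef_rot: [3.128, 0.214, -0.051]
force: [-0.9, 0.2, -1.4]
finger_gap: 0.0497
```

{"fn": "arm_command", "kwargs": {"moves": [[[0,0,-0.0007],0],[[0,0,-0.0014],0]]}}

```text
t: 21.9
ee_pos: [0.4586, 0.3779, 0.0434]
eef_rot: [3.128, 0.214, -0.051]
force: [-0.9, -0.1, 1.8]
finger_gap: 0.0498
```

{"fn": "arm_command", "kwargs": {"moves": [[[0,0,-0.0005],0],[[0,0,-0.001],0]]}}

```text
t: 22.1
ee_pos: [0.4586, 0.3779, 0.0433]
eef_rot: [3.128, 0.214, -0.05]
force: [-2.1, -3.3, 9.7]
finger_gap: 0.0497
```

{"fn": "arm_command", "kwargs": {"moves": [[[0,0,0],0],[[0,0,0],0],[[0,0,0],0],[[0,0,0],0]], "grip": 0.075}}

```text
t: 22.5
ee_pos: [0.4586, 0.3779, 0.0432]
eef_rot: [3.128, 0.214, -0.05]
force: [-0.0, -0.2, -0.7]
finger_gap: 0.0714
```

{"fn": "arm_command", "kwargs": {"moves": [[[0,0,0],0],[[0,0,0.015],0],[[0,0,0.045],0],[[0,0,0.08],0],[[0,0,0.12],0]], "grip": 0.087}}

```text
t: 23.0
ee_pos: [0.4581, 0.3776, 0.1648]
eef_rot: [3.127, 0.214, -0.052]
force: [0.6, -0.3, -0.2]
finger_gap: 0.0867
```

{"fn": "arm_command", "kwargs": {"moves": [[[0,0,0.03],0],[[0,0,0.06],0],[[0,0,0.06],0]]}}

```text
t: 23.3
ee_pos: [0.4598, 0.3799, 0.2309]
eef_rot: [3.133, 0.215, -0.039]
force: [0.4, 0.3, -0.0]
finger_gap: 0.0868
```

```bash
python3 look.py w10; python3 - <<'E'
import pickle,numpy as np
from h import *
c=pickle.load(open("w10.pkl","rb"));X=cloud(c)
m=(abs(X[...,0]-.46)<.12)&(abs(X[...,1]-.378)<.07)
for lo,hi in [(.035,.05),(.0,.012)]:
    P=X[m&(X[...,2]>lo)&(X[...,2]<hi)&((mask(c,"yellow")>0)|(lo>.03))]; print(np.round(rect(P),4),np.median(P[:,2]))
E
```

```text
[0.45976112 0.37990149 0.2308789 ] yaw 0.13674053356265636 0.08677580506788721 [ 0.36195455  0.25154981 -0.03564921] 23.3
red 7595 [448. 167.] med [0.5156 0.21   0.0059] rect [  0.5      0.2361 199.5673 149.7609   1.4301]
blue 3449 [60. 50.] med [0.5542 0.5983 0.0293] rect [ 0.5714  0.617  74.4596 73.4248  1.5688]
yellow 4699 [280. 166.] med [0.4821 0.3965 0.0061] rect [4.654000e-01 3.808000e-01 1.645636e+02 9.059810e+01 1.332000e-01]
yellow 403 [282. 261.] med [0.382  0.3677 0.0415] rect [ 0.3811  0.3701 54.083  17.6359 -1.2638]
[4.622000e-01 3.784000e-01 1.734314e+02 5.098590e+01 1.368000e-01] 0.041452774167863984
[4.574000e-01 3.796000e-01 1.483744e+02 9.031460e+01 1.332000e-01] 0.005433794898040577
```

View pics/w10.png

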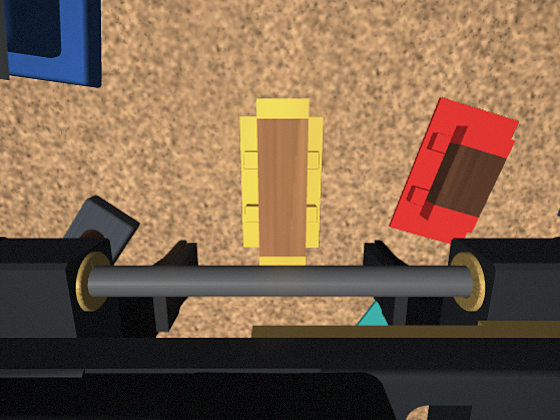

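The yellow board lies on its stand at (283,180), about 2 mm off centre. Now the plain board.

{"fn": "arm_command", "kwargs": {"moves": [[[0.004,-0.035,0],0],[[0.01,-0.075,0],0],[[0.017,-0.115,0],0.01],[[0.024,-0.155,0],0.02],[[0.03,-0.195,0],0.02]]}}

```text
t: 23.85
ee_pos: [0.4883, 0.1818, 0.2275]
eef_rot: [3.127, 0.246, -0.047]
force: [-0.2, 0.1, 0.1]
finger_gap: 0.0867
```

{"fn": "arm_command", "kwargs": {"moves": [[[0.006,-0.04,0],0],[[0.012,-0.08,0],0],[[0.018,-0.12,0],0],[[0.025,-0.16,0],0],[[0.031,-0.2,0],0]]}}

```text
t: 24.35
ee_pos: [0.5186, -0.0199, 0.2268]
eef_rot: [3.127, 0.246, -0.049]
force: [1.2, -0.7, 0.7]
finger_gap: 0.087
```

{"fn": "arm_command", "kwargs": {"moves": [[[0.006,-0.035,0],0],[[0.012,-0.07,0],0],[[0.018,-0.11,0],0],[[0.024,-0.145,0],0],[[0.027,-0.168,0],0]]}}

```text
t: 24.85
ee_pos: [0.5447, -0.1912, 0.2257]
eef_rot: [3.128, 0.241, -0.053]
force: [-0.1, 0.5, -0.6]
finger_gap: 0.0868
```

{"fn": "arm_command", "kwargs": {"moves": [[[0,0,0],0],[[0,0,0],0]]}}

```text
t: 25.05
ee_pos: [0.5437, -0.191, 0.2247]
eef_rot: [3.129, 0.24, -0.056]
force: [0.5, 0.5, 0.3]
finger_gap: 0.0871
```

```bash
python3 look.py w11
```

```text
[ 0.54372086 -0.19100731  0.22465539] yaw 0.15297736098548764 0.08705490618788984 [0.47065707 0.47923691 0.29489638] 25.05
blue 4743 [113. 140.] med [ 0.5761 -0.0189  0.006 ] rect [ 5.39800e-01  8.20000e-03  1.48632e+02  8.94177e+01 -1.37000e-02]
blue 763 [ 77. 220.] med [0.4799 0.0101 0.0416] rect [4.79800e-01 1.02000e-02 5.03863e+01 1.74741e+01 1.55030e+00]
0.014 9525 [ 5.535000e-01 -1.851000e-01  2.083441e+02  5.094390e+01  1.581000e-01] 0.0214
```

View pics/w11.png

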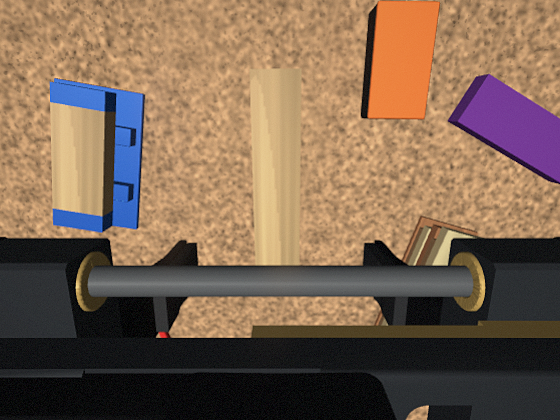

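{"fn": "arm_command", "kwargs": {"moves": [[[0.0045,0.005,-0.03],0.004],[[0.0045,0.005,-0.07],0.004],[[0.0045,0.005,-0.11],0.004],[[0.0045,0.005,-0.15],0.004],[[0.0045,0.005,-0.17],0.004]]}}

```text
t: 25.6
ee_pos: [0.5465, -0.1816, 0.0518]
eef_rot: [-3.13, -0.255, 0.063]
force: [0.3, -0.8, 0.0]
finger_gap: 0.0873
```

{"fn": "arm_command", "kwargs": {"moves": [[[0,0,0],0],[[0,0,0],0]]}}

```text
t: 25.8
ee_pos: [0.5464, -0.1793, 0.0518]
eef_rot: [-3.128, -0.26, 0.064]
force: [0.3, -0.2, 0.8]
finger_gap: 0.0869
```

{"fn": "arm_command", "kwargs": {"moves": [[[0.001,-0.003,-0.008],-0.004],[[0.0015,-0.0065,-0.017],-0.008],[[0.0015,-0.0065,-0.024],-0.008],[[0.0015,-0.0065,-0.027],-0.008],[[0.0015,-0.0065,-0.027],-0.008]]}}

```text
t: 26.3
ee_pos: [0.5475, -0.1858, 0.0242]
eef_rot: [-3.129, -0.247, 0.066]
force: [-0.7, -0.3, 0.4]
finger_gap: 0.087
```

{"fn": "arm_command", "kwargs": {"moves": [[[0,0,0],0],[[0,0,0],0],[[0,0,0],0],[[0,0,0],0],[[0,0,0],0]], "grip": 0.04, "newtons": 35}}

```text
t: 26.8
ee_pos: [0.5476, -0.1858, 0.0244]
eef_rot: [-3.129, -0.247, 0.066]
force: [-1.1, -0.4, 0.9]
finger_gap: 0.0545
```

{"fn": "arm_command", "kwargs": {"moves": [[[0,0,0],0],[[0,0,0],0],[[0,0,0],0],[[0,0,0],0]]}}

```text
t: 27.2
ee_pos: [0.5476, -0.1859, 0.0244]
eef_rot: [-3.129, -0.247, 0.066]
force: [0.1, -0.7, 0.5]
finger_gap: 0.05
```

{"fn": "arm_command", "kwargs": {"moves": [[[0,0,0.01],0],[[0,0,0.035],0],[[0,0,0.07],0],[[0,0,0.11],0],[[0,0,0.15],0]]}}

```text
t: 27.7
ee_pos: [0.5471, -0.1856, 0.1762]
eef_rot: [-3.129, -0.247, 0.066]
force: [1.0, 0.4, -1.7]
finger_gap: 0.0498
```

{"fn": "arm_command", "kwargs": {"moves": [[[-0.015,-0.025,0.02],-0.05],[[-0.035,-0.058,0.03],-0.1],[[-0.055,-0.092,0.03],-0.15],[[-0.075,-0.126,0.03],-0.2],[[-0.095,-0.16,0.03],-0.25]]}}

```text
t: 28.2
ee_pos: [0.451, -0.3466, 0.207]
eef_rot: [-3.13, 0.147, 0.064]
force: [0.6, -0.1, -1.0]
finger_gap: 0.0498
```

{"fn": "arm_command", "kwargs": {"moves": [[[-0.01,-0.02,0],-0.02],[[-0.021,-0.034,0],-0.036],[[-0.021,-0.034,0],-0.036],[[-0.021,-0.034,0],-0.036]]}}

```text
t: 28.6
ee_pos: [0.431, -0.379, 0.2069]
eef_rot: [-3.125, 0.2, 0.063]
force: [-0.1, 0.9, -1.3]
finger_gap: 0.0494
```

```bash
python3 look.py w12; python3 - <<'E'
import pickle,numpy as np
from h import *
c=pickle.load(open("w12.pkl","rb"));X=cloud(c)
m=(abs(X[...,0]-.43)<.15)&(abs(X[...,1]+.38)<.1)
for lo,hi in [(.16,.25),(.055,.075)]:
    P=X[m&(X[...,2]>lo)&(X[...,2]<hi)]
    if len(P)>50: print(len(P),np.round(rect(P),4),np.median(P[:,2]),P.max(0),P.min(0))
E
```

```text
[ 0.4310252  -0.37896226  0.20689745] yaw -0.1278984791150375 0.04936152334619583 [-0.11102442  0.91811583 -1.25229879] 28.6
red 10057 [535. 106.] med [ 0.4779 -0.61    0.0402] rect [ 4.808000e-01 -6.101000e-01  1.800593e+02  7.651100e+00  2.590000e-02]
36140 [ 4.703000e-01 -3.845000e-01  1.410602e+02  7.147570e+01 -1.307000e-01] 0.20398725892099684 [ 0.5431119  -0.3452002   0.24995453] [ 0.39774883 -0.41781435  0.18579428]
```

View pics/w12.png

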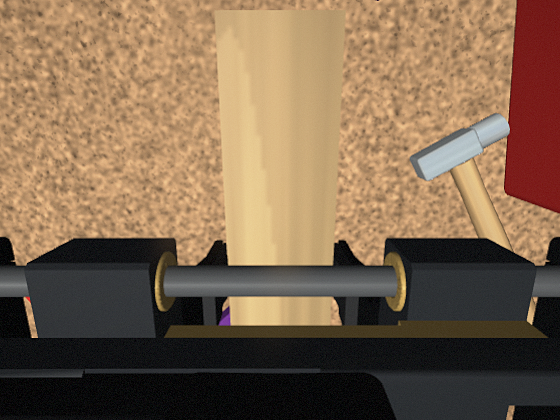

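The board hides the pile in this view, so I take the pile's corner from the earlier wrist pictures.

```bash
python3 - <<'E'
import pickle,numpy as np
from h import *
yaw=-.13;u=np.array([np.cos(yaw),np.sin(yaw)]);v=np.array([-u[1],u[0]])
for f in ["w1.pkl","w5.pkl","w11.pkl","top0.pkl","scene0.pkl","t9.pkl"]:
    c=pickle.load(open(f,"rb"));X=cloud(c)
    P=X[(X[...,2]<.072)&(X[...,2]>.058)&(abs(X[...,1]+.378)<.08)&(abs(X[...,0]-.43)<.13)]
    if len(P)<30: continue
    a=P[:,:2]@u;b=P[:,:2]@v
    am=np.percentile(a,99.5);b1=np.percentile(b,99.5)
    print(f,len(P),np.median(P[:,2]),"ext",am-np.percentile(a,.5),b1-np.percentile(b,.5),"ctr from far-left corner",(am-.1)*u+(b1-.037)*v, rect(P))
c=pickle.load(open("w12.pkl","rb"));X=cloud(c)
P=X[(X[...,2]<.215)&(X[...,2]>.18)&(X[...,0]>.46)&(X[...,1]<-.34)&(X[...,1]>-.43)]
a=P[:,:2]@u;b=P[:,:2]@v
print("board ctr",(np.percentile(a,99.5)-.11)*u+np.mean(np.percentile(b,[.5,99.5]))*v,np.ptp(np.percentile(b,[.5,99.5])))
A=np.c_[a,b,np.ones(len(a))];print("tilt",np.linalg.lstsq(A,P[:,2],rcond=None)[0])
E
```

```text
w1.pkl 1017 0.06466919826983131 ext 0.048120419318046115 0.04737632767315475 ctr from far-left corner [ 0.42975657 -0.37931973] (0.5050707397460937, -0.3794470520019531, 54.9732780456543, 50.84496307373047, np.float64(1.4385255044080947))
w5.pkl 550 0.06437124645435037 ext 0.1999821387539284 0.06075595922012794 ctr from far-left corner [ 0.42987784 -0.3789583 ] (0.43035427856445313, -0.37035565185546876, 207.32017517089844, 34.35186767578125, np.float64(0.04095197319793398))
w11.pkl 626 0.06446451754960546 ext 0.040040455258706364 0.03077140509205306 ctr from far-left corner [ 0.42989003 -0.3791419 ] (0.5107868957519531, -0.3705028686523438, 42.243106842041016, 36.31550216674805, np.float64(-0.14146725026306406))
top0.pkl 1719 0.06620543174802154 ext 0.1966969941718123 0.07551869378504195 ctr from far-left corner [ 0.43074633 -0.37971534] (0.43273602294921876, -0.380957275390625, 199.0559844970703, 77.8613052368164, np.float64(-0.12482076239535989))
scene0.pkl 2105 0.06637636321502494 ext 0.19943430608981377 0.07382940356001833 ctr from far-left corner [ 0.43386815 -0.37936222] (0.43228240966796877, -0.37877536010742185, 206.280517578125, 76.1464614868164, np.float64(-0.13321730983821567))
t9.pkl 1725 0.06618655552764306 ext 0.19666269274327913 0.07583747541940744 ctr from far-left corner [ 0.43076271 -0.37932558] (0.43277899169921874, -0.38071182250976565, 199.74012756347656, 77.97393798828125, np.float64(-0.128751721322371))
board ctr [ 0.43050671 -0.37890602] 0.049860070267908785
tilt [-0.00097567  0.00187333  0.20507072]
```

{"fn": "arm_command", "kwargs": {"moves": [[[0,0,-0.025],0],[[0,0,-0.055],0],[[0,0,-0.08],0],[[0,0,-0.095],0],[[0,0,-0.1],0]]}}

```text
t: 29.15
ee_pos: [0.4321, -0.3756, 0.105]
eef_rot: [-3.122, 0.192, 0.067]
force: [-0.1, 0.2, -1.2]
finger_gap: 0.0498
```

{"fn": "arm_command", "kwargs": {"moves": [[[0,0,0],0],[[0,0,0],0]]}}

```text
t: 29.35
ee_pos: [0.4334, -0.3746, 0.1056]
eef_rot: [-3.122, 0.188, 0.065]
force: [0.7, 0.7, -1.1]
finger_gap: 0.0494
```

{"fn": "arm_command", "kwargs": {"moves": [[[-0.001,-0.002,-0.003],-0.004],[[-0.0025,-0.0045,-0.006],-0.007],[[-0.0025,-0.0045,-0.009],-0.007],[[-0.0025,-0.0045,-0.011],-0.007],[[-0.0025,-0.0045,-0.012],-0.007]]}}

```text
t: 29.85
ee_pos: [0.4307, -0.3791, 0.0934]
eef_rot: [-3.121, 0.2, 0.065]
force: [-0.5, -0.5, -1.0]
finger_gap: 0.0498
```

{"fn": "arm_command", "kwargs": {"moves": [[[0,0,-0.0006],0],[[0,0,-0.0012],0]]}}

```text
t: 30.05
ee_pos: [0.4308, -0.3791, 0.0921]
eef_rot: [-3.121, 0.2, 0.065]
force: [-0.6, -0.3, -1.4]
finger_gap: 0.0494
```

{"fn": "arm_command", "kwargs": {"moves": [[[0,0,-0.0006],0],[[0,0,-0.0012],0]]}}

```text
t: 30.25
ee_pos: [0.4308, -0.3791, 0.0909]
eef_rot: [-3.121, 0.199, 0.065]
force: [0.4, -0.1, -1.6]
finger_gap: 0.0495
```

{"fn": "arm_command", "kwargs": {"moves": [[[0,0,-0.0005],0],[[0,0,-0.001],0]]}}

```text
t: 30.45
ee_pos: [0.4309, -0.3791, 0.0899]
eef_rot: [-3.121, 0.199, 0.065]
force: [-0.5, 1.3, 3.2]
finger_gap: 0.0498
```

{"fn": "arm_command", "kwargs": {"moves": [[[0,0,-0.0005],0],[[0,0,-0.0005],0]]}}

```text
t: 30.65
ee_pos: [0.4308, -0.3791, 0.0899]
eef_rot: [-3.121, 0.199, 0.065]
force: [-1.7, 2.1, 3.9]
finger_gap: 0.0495
```

Contact at TCP 0.0899, which puts the pile top at about 0.0655. I release.

{"fn": "arm_command", "kwargs": {"moves": [[[0,0,0],0],[[0,0,0],0],[[0,0,0],0],[[0,0,0],0]], "grip": 0.075}}

```text
t: 31.05
ee_pos: [0.4309, -0.3791, 0.0898]
eef_rot: [-3.121, 0.199, 0.065]
force: [-0.9, 0.4, -0.0]
finger_gap: 0.0716
```

{"fn": "arm_command", "kwargs": {"moves": [[[0,0,0],0],[[0,0,0.015],0],[[0,0,0.045],0],[[0,0,0.08],0],[[0,0,0.12],0]], "grip": 0.087}}

```text
t: 31.55
ee_pos: [0.4305, -0.3788, 0.2115]
eef_rot: [-3.121, 0.199, 0.066]
force: [-0.2, -0.7, 0.3]
finger_gap: 0.0868
```

{"fn": "arm_command", "kwargs": {"moves": [[[-0.01,0,0.03],0],[[-0.01,0,0.06],0],[[-0.01,0,0.06],0]]}}

```text
t: 31.85
ee_pos: [0.4223, -0.3804, 0.2776]
eef_rot: [-3.127, 0.201, 0.052]
force: [-0.2, -0.8, 0.2]
finger_gap: 0.0872
```

```bash
python3 look.py w13; python3 - <<'E'
import pickle,numpy as np,cv2
from h import *
from rig import r
t=r.read_camera("top"); cv2.imwrite("pics/t13.png",t["pixels"][:,:,::-1])
s=r.read_camera("scene")
for n,c in [("w",pickle.load(open("w13.pkl","rb"))),("t",t),("s",s)]:
    X=cloud(c)
    m=(abs(X[...,0]-.43)<.14)&(abs(X[...,1]+.38)<.06)
    for lo,hi in [(.08,.1),(.055,.075)]:
        P=X[m&(X[...,2]>lo)&(X[...,2]<hi)]
        if len(P)>50: print(n,len(P),np.round(rect(P),4),np.median(P[:,2]))
    for nm,(x0,x1,y0,y1) in {"bottle":(.65,.85,.05,.15),"tin":(.65,.85,-.2,-.04)}.items():
        m=(X[...,0]>x0)&(X[...,0]<x1)&(X[...,1]>y0)&(X[...,1]<y1)&(X[...,2]>.03)
        if m.sum(): print(nm,X[m].min(0),X[m].max(0))
E
```

```text
[ 0.42227833 -0.38041884  0.2776248 ] yaw -0.12810600182380938 0.08719708159128871 [-0.24585636 -0.75798694  0.15891359] 31.85
red 13591 [506.  90.] med [ 0.4892 -0.6102  0.0744] rect [ 4.803000e-01 -6.116000e-01  2.083422e+02  2.787060e+01  1.371000e-01]
w 10148 [ 4.379000e-01 -3.801000e-01  2.050885e+02  5.092880e+01 -1.267000e-01] 0.08686737844973334
w 3562 [ 4.306000e-01 -3.800000e-01  2.003004e+02  7.511710e+01 -1.247000e-01] 0.06487069581584518
t 812 [ 4.331000e-01 -3.798000e-01  2.187868e+02  5.220520e+01 -1.272000e-01] 0.08826674173148497
t 450 [ 4.328000e-01 -3.804000e-01  2.180334e+02  7.658260e+01 -1.251000e-01] 0.06610747779513698
bottle [0.73346877 0.08833    0.03010082] [0.78410261 0.14230063 0.15465605]
tin [ 0.72084741 -0.15270469  0.03005241] [ 0.78771242 -0.08894717  0.15247607]
s 1600 [ 4.338000e-01 -3.786000e-01  2.252901e+02  5.169960e+01 -1.308000e-01] 0.08825260295972923
s 684 [ 4.341000e-01 -3.788000e-01  2.210445e+02  7.704050e+01 -1.381000e-01] 0.06658569569778597
bottle [0.73892055 0.08806781 0.03004651] [0.79322536 0.14205681 0.15486325]
tin [ 0.72225172 -0.15671099  0.03038106] [ 0.79070523 -0.09006745  0.15341594]
```

View pics/w13.png

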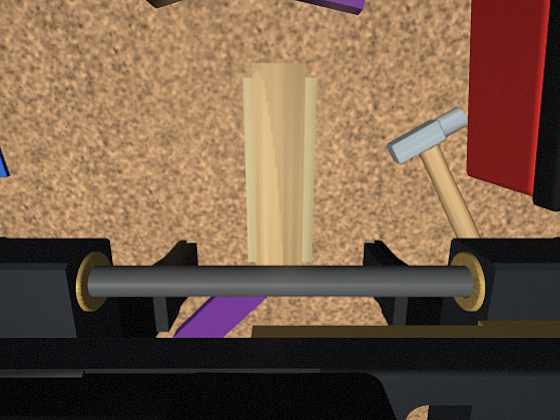

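View pics/t13.png

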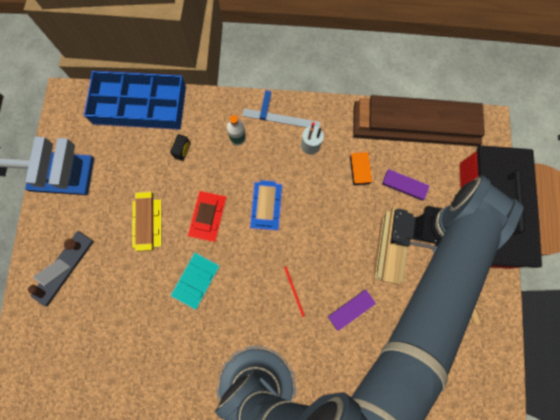

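The wrist picture shows the plain board centred on the pile at (280,165). The top picture shows the three painted boards on their stands at (146,222), (207,215) and (266,204), with the bottle and tin unmoved. I hand the job in.

```bash
python3 -c "
from rig import r
print(r.close_job())"
```

```text
the job is handed in; nothing more can be done
None
```

All four boards are in place, and I handed the job in after about 32 s of the 118 s allowed. I took the stack apart from the top down and laid red, blue and yellow on their stands. The plain board then went onto the offcut pile, lowered slowly until contact at about 4 N; the pile top is about 65 mm high.

**Placement:** the last wrist-camera checks put each board within about 1–2 mm of its support's centre and aligned within about 0.01 rad. The heights came out right and the gripper was clear.

**Bottle and tin:** neither the glue bottle nor the pencil tin moved, to within about 2 mm, in the before and after pictures.

**Disagreements:**
- The top and scene cameras read about 2–5 mm further in x than the wrist camera, so I mostly used the wrist values.
- The tool picked up a tilt of about 0.04 rad by the end. The boards were gripped flat, and none showed any tilt after release.

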